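Grease a pillow-block bearing with a push-type grease gun

ROBOT

A 6-joint arm with a two-finger parallel gripper is mounted at the origin on a cart in front of the work surface, level with it; the furniture and walls round the work are solid. World frame = base frame: x ahead of the robot, y to its left, z up, the work surface at z = 0. Lengths are in m, angles in rad, forces in N, time in s.
With the tool pointing down it reaches from about 0.4 to 0.825 m from the base axis. Payload 7 kg.
Tool frame: the origin (TCP) lies at the very end of the fingers, on their centre line; the grasp point (between the pads) lies 19 mm behind it; z points along the fingers, y is the line along which they close (so a half turn about z gives the same grasp; the last joint's range is limited). The gripper opens to 85 mm and grips with 20 to 120 N. Pads are 22 mm wide; open, the fingers measure 114 mm over their backs; the gripper's body (76 mm by 85 mm) begins 54 mm behind the grasp point. The pads swing forward as they close: fully open they stand 13 mm farther back than shut.
Start: joints at [-1.041, 0.359, 0.012, 0, -1.224, -0.288], TCP at [0.162, -0.655, 0.231] pointing down, gripper open.
Joint ranges: [-3.07, 3.07], [-1.43, 2.12], [-1.02, 1.25], [-3.03, 1.67], [-3.05, -0], [-3.03, 3.03]. Speed limits (rad/s): [2.39, 2.39, 3.01, 3.14, 3.14, 3.14].

INTERFACE

Orientations are given as [roll, pitch, yaw] about the fixed x, y, z axes, in that order (R = Rz(yaw) Ry(pitch) Rx(roll)).
In Python, from bench import get_obs, grab_frame, camera_info, sign_off gives the robot as it stands.
- The arm moves only by the tool step_arm, never from a script. Its argument "deltas" is a list of rows, each a list of 7 numbers: the shift along the tool's x, y, z in mm, then the turn, a rotation vector about the tool's x, y, z in rad, then the finger opening in mm, from 0 to 85.4. In form: [[x, y, z, wx, wy, wz, claw], ...]. A call has 1 to 12 rows; each row shifts and turns the commanded pose from where the row before left it, along the tool's axes as they then stand; what a row does not reach is not made up. A row lasts 1/12 s, in which the tool goes at most 41.7 mm and 7.16 degrees, less where a joint would pass 70% of its speed; a pose out of reach is approached as far as the arm can. A call is refused whole if a number of a shift passes 41.7 or a number of a turn 0.125, either way. A call with a gripper value outside its range is refused whole. The fingers move at their own pace and stop on an object; "force" is the grip in N (left out, the last holds). Time passes only in rows, so rows that do not move let the fingers close. It gives the time, the measured TCP pose, the force, the opening and the grip force at its end, in the units of the state.
- get_obs(): the state, without advancing time (a new reading comes with each control period).
- grab_frame(name): name is "scene" or "top" or "wrist"; returns the picture (384x512x3 uint8, red, green, blue); there is no depth.
- camera_info(name): a dict with "mtx" (3x3 intrinsics, pixels), "rvec" (rotation vector, rad) and "tvec" (3), from world to camera coordinates, as OpenCV has them. Camera axes: x right, y down, z forward; pixel columns grow to the right and rows downward; lengths in m; the calibration is good to about 2 mm. A picture is of the moment at which its call begins: read the wrist's pose just before it. camera_info takes no time and is no camera call; for the wrist camera it gives the pose at the moment of the call.
- sign_off(): hands the job in; it is judged then, once.
The state is a dict: "time": time; "qpos": joint angles; "dq": joint speeds; "joint_efforts": joint torques, N m; "position": TCP position; "ee_rot": TCP orientation; "ft_force": force on the tool from outside, world axes, zero at the start; "torque": the same for the moment, N m; "gripper_width": finger opening in m; "gripper_force": force on a finger pad.
Only numpy, scipy, OpenCV 4.12 (cv2) and the standard library are available. Lean on these libraries where they do the work, as an engineer would, in place of code of your own. Each camera call takes 0.05 s, during which the arm holds its last target. There are 200 camera calls.

TASK

Take the push-type grease gun out of its bench holder and press its coupler squarely onto the leaning grease nipple of the bearing next to the belt pulley until it snaps on. Give the bearing two strokes: press the gun right in, let its spring push it fully back out with the coupler staying snapped on, then press it right in again and finish the program still holding the gun pressed in. Press steadily without ramming the unit, and leave the other things on the bench where they are.

Things in the scene. Friction and masses are not known exactly. Their poses are not given: they have to be found in the camera images.
- gun: Push-type grease gun, round, 160 mm, 0.4 kg, hanging upright. Origin: centre of coupler mouth at its lower end (nozzle out); +z up its axis. Along z, mm: dark coupler 0-32 (32 wide at mouth, 25 above), 14 mm rod, lower barrel 34 wide 58-100, dark collar 46 wide 100-106, ribbed grip barrel 32 wide 106-148 (take it here, fingertips on the collar), black end cap 32 wide to 158.
- coupler_mouth (a point): Centre of the coupler's open mouth; moves with the nozzle. The mouth is a funnel 27 mm wide inside, narrowing to a 20 mm bore in 6 mm; four sprung balls 9 mm inside snap behind the nipple's head and hold it; a flat seal 24 mm inside stops on the nipple's top.
- nozzle (a joint): How far the nozzle is pushed into the barrel, m, when the barrel is pushed along its axis towards the coupler: 0 = spring fully out, 0.018 = right in (hard stop). The spring takes 13 N to start moving and about 20 N right in. The coupler snaps on at roughly 8 to 12 N, with the nozzle hardly moved; pulled at about 10 N it comes off again.
- nipple: Grease nipple to use, fixed on the grey bearing housing next to the pulley. Round brass ball head 16 mm wide, neck 10 mm. Origin: on its axis at the foot of its hexagon; +z points out along its axis, 30 degrees from vertical, square to the shaft, to the robot's side. Ball's centre at z = 23 mm, top at 31. Snapped home, the coupler's mouth is at z = 7 mm; before the snap at 14 mm or more.
- far_nipple: The same nipple on the other bearing housing, 140 mm along the shaft, next to the round flange: not to be used.
- countershaft: Bearing unit, too heavy to shift: steel plate 190x215x12 mm, two grey pillow blocks 95 mm high, 30 mm shaft along its y axis at height 55 mm, 90 mm aluminium V-pulley at the -y end, 72 mm flange at the +y end. Origin on the bench under the shaft; x points away from the robot at yaw 0. Foot of the nipple to use: x -21.5, y -50, height 92 mm; its z axis is [-0.5, 0, 0.866] in these axes.
- holder: Grey sheet-steel bench holder, fixed, foot 100x90 mm, 120 mm high, back plate on its +x side. The gun hangs in a 38 mm hole in its top plate (hole at x = -5, y = 0 mm; upper face at 120 mm), its collar resting on the plate; it lifts out straight up, 120 mm to clear. Origin: centre of the foot's underside. The disc sander, 0.5 m high, stands close by at x > 0.43, y < -0.32 (world).
- mallet: Brass mallet with a wooden handle, lying at the front left: leave it.
- driver: Red-handled screwdriver, lying in front of the unit: leave it.
- squeeze_bottle: White bottle with a black cap, 92 mm high, behind the holder: leave it.
- crepe_stick: Tan bar 141 mm long at the front edge: leave it.
- yellow_brush: Yellow block brush lying to the left of the unit: leave it.

How it is judged:
By the outcome, as a careful person would: the job done as asked, in the order asked, and still so for the second after the job is handed in, while the arm keeps its last pose, push and grip.
It also fails if it takes over 38 s, if anything falls off the work surface, if the arm or the gripper's body presses on something with over 40 N, if the wrist force passes 120 N, or if a joint passes its speed limit or range.

## Working session

There is one attempt and no reset: what is moved stays moved. The work goes in short steps, Python scripts to look and compute and a tool call to move; the robot and the scene stay as the last step left them, time stands still between calls to the robot, and variables do not carry over. Pictures are saved under pics/ and viewed, at most 10 in all, crops included, and the job is handed in when it is done.

Besides the shell and the picture viewer there is one more tool, called after "Emit:" as a command line: name --pt "numbers of a row" for each row, then --argument value for the rest. step_arm: Moves the arm, as the interface text tells. Its arguments: {"type":"object","properties":{"deltas":{"type":"array"},"force":{"type":"number"}},"required":["deltas"]}

```bash
mkdir -p pics; cat > h.py <<'E'
import numpy as np, cv2
from bench import *
from scipy.spatial.transform import Rotation as R
def cam(n):
    c=camera_info(n);K=np.array(c["mtx"],float);r=cv2.Rodrigues(np.array(c["rvec"],float))[0];t=np.array(c["tvec"],float).ravel();return K,r,t
def ray(c,u,v):
    K,r,t=c;d=r.T@np.linalg.inv(K)@[u,v,1];return -r.T@t,d/np.linalg.norm(d)
def onz(c,u,v,z):
    o,d=ray(c,u,v);return o+d*(z-o[2])/d[2]
def proj(c,p):
    K,r,t=c;q=K@(r@np.array(p)+t);return q[:2]/q[2]
def save(im,f):cv2.imwrite('pics/'+f,im[...,::-1])
def tri(rays):
    A=0;b=0
    for o,d in rays:
        P=np.eye(3)-np.outer(d,d);A=A+P;b=b+P@o
    return np.linalg.solve(A,b)
E
python3 - <<'E'
from h import *
a=grab_frame("top");b=grab_frame("scene")
np.save('top.npy',a);np.save('scene.npy',b)
for n in("top","scene"):
    c=cam(n);print(n,c[0][0,0],-c[1].T@c[2],c[1][2])
save(cv2.resize(a,(800,600)),'top.png');save(cv2.resize(b,(800,600)),'scene.png')
o=get_obs();print(o)
E
```

```text
top 493.9054717360183 [0.44009602 0.02325292 1.69498517] [ 0.05545401  0.01105974 -0.99839999]
scene 396.92579700733387 [-0.27079306  0.62211008  0.78071212] [ 0.66190685 -0.48116236 -0.57477136]
{'time': 0.1, 'qpos': array([-1.04089685e+00,  3.59299024e-01,  1.11498763e-02, -2.97921935e-04,
       -1.22410726e+00, -2.88102972e-01]), 'dq': array([-0.00090187, -0.00282676,  0.00145421,  0.00086826,  0.00068662,
        0.00102476]), 'joint_efforts': array([-9.70665860e-04, -5.84763515e+01,  2.94107366e+01,  6.95455894e+00,
       -3.13560689e-03, -5.87381663e-06]), 'position': array([ 0.16149454, -0.65494994,  0.23046953]), 'ee_rot': array([ 3.14011317e+00, -1.46356450e-04, -2.89989747e+00]), 'ft_force': array([-0.02808982, -1.06953989, -0.35237506]), 'torque': array([-0.00196881,  0.02768299, -0.0054529 ]), 'gripper_force': 0.0, 'gripper_width': 0.08516590948171067}
```

View pics/top.png

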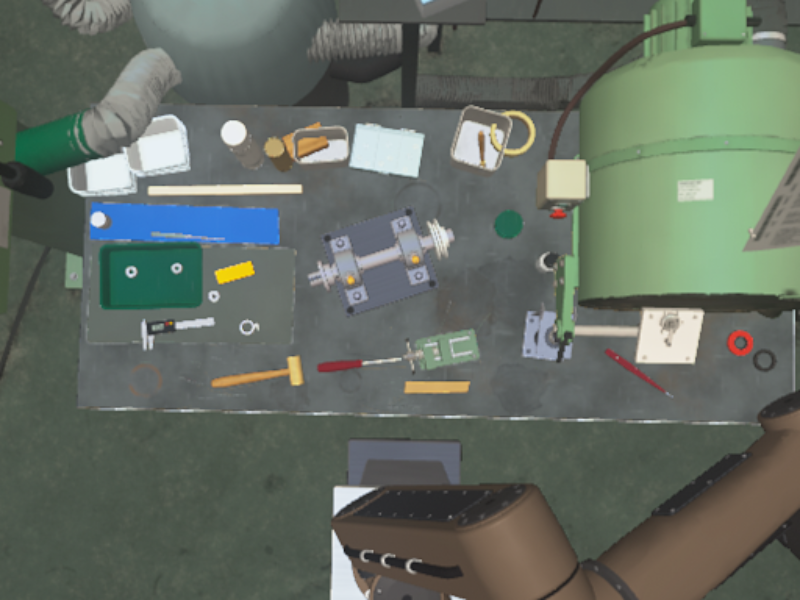

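View pics/scene.png

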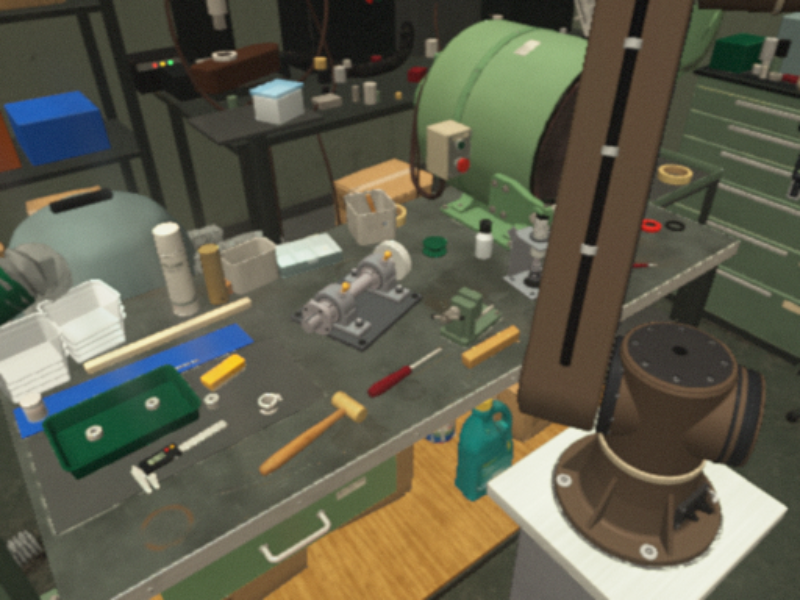

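Top view: the unit has its pulley at about (440,237) and the brass nipple to use at (415,260). The far nipple is at (350,281) and the holder with the gun at about (545,335), partly under the sander's green bracket. I'll zoom in on both views.

```bash
python3 - <<'E'
from h import *
a=np.load('top.npy');b=np.load('scene.npy')
z=lambda i,x,y,w,h:cv2.resize(i[y:y+h,x:x+w],(400,300),interpolation=cv2.INTER_CUBIC)
im=np.vstack([np.hstack([z(a,190,125,110,82),z(a,320,185,80,60)]),np.hstack([z(b,180,145,100,75),z(b,290,125,80,60)])])
save(im,'crop.png')
for n,i,(x0,y0,w,h) in(("top",a,(190,125,110,82)),("scene",b,(180,145,100,75))):
    hs=cv2.cvtColor(i,cv2.COLOR_RGB2HSV);m=cv2.inRange(hs,(12,110,110),(30,255,255));m2=np.zeros_like(m);m2[y0:y0+h,x0:x0+w]=m[y0:y0+h,x0:x0+w]
    k=cv2.connectedComponentsWithStats(m2);print(n,[(k[2][j],k[3][j]) for j in range(1,k[0])])
E
```

```text
top [(array([264, 164,   4,   5,  19], dtype=int32), array([265.57894737, 165.89473684])), (array([222, 177,   5,   5,  21], dtype=int32), array([224.19047619, 179.14285714]))]
scene [(array([246, 160,   5,   6,  20], dtype=int32), array([247.55, 162.6 ])), (array([219, 180,   5,   7,  26], dtype=int32), array([220.61538462, 182.96153846]))]
```

View pics/crop.png

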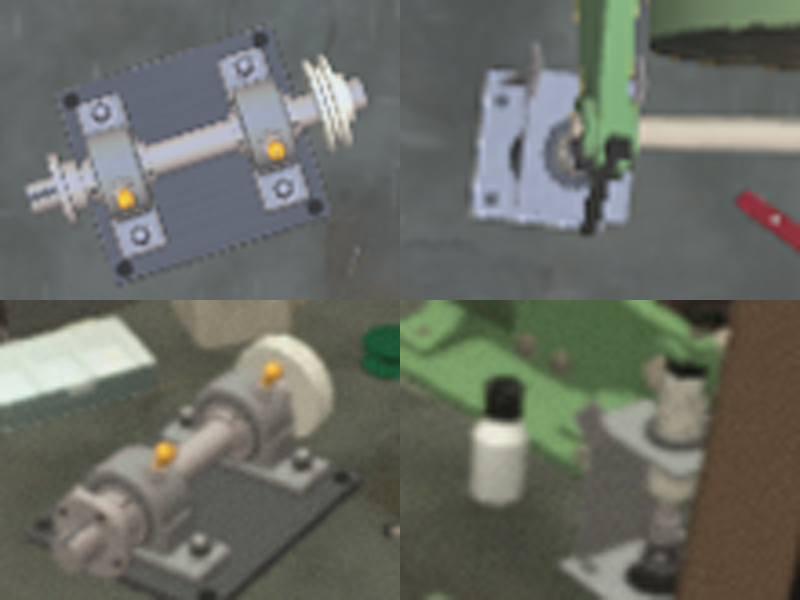

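```bash
python3 - <<'E'
from h import *
T=cam("top");S=cam("scene")
for n,t,s in(("near",(265.58,165.9),(247.55,162.6)),("far",(224.2,179.14),(220.6,182.96)),):
    print(n,tri([ray(T,*t),ray(S,*s)]),onz(T,*t,.112),onz(S,*s,.112))
# plate corner bolts in top crop (scale 400/110=3.636)
for u,v in((70,100),(260,38),(315,207),(124,268)):
    print(onz(T,190+u/3.636,125+v/3.636,.014))
# gun
print('gun top',onz(T,320+170/5,185+150/5,.12), 'scene',onz(S,347,138,.178),onz(S,290+280/5,125+150/5,.12))
for u,v in((490,70),(472,215),(628,222)): print('foot',onz(T,320+(u-400)/5,185+v/5,.003))
for z in(0,.2,.3,.4,.5):print(z,onz(T,320+190/5,185+230/5,z),onz(T,320+180/5,185+0/5,z))
E
```

```text
near [ 0.63589481 -0.00548825  0.1138253 ] [ 0.63555685 -0.00626853  0.112     ] [ 0.63900931 -0.00650836  0.112     ]
far [0.59013689 0.12668019 0.11373386] [0.58970614 0.12591822 0.112     ] [0.59310489 0.12617886 0.112     ]
[0.68946395 0.18601158 0.014     ]
[0.75239247 0.00820083 0.014     ]
[ 0.59351186 -0.04702651  0.014     ]
[0.53199194 0.13080984 0.014     ]
gun top [ 0.48393064 -0.29076641  0.12      ] scene [ 0.4755396  -0.28534044  0.178     ] [ 0.46750753 -0.28163064  0.12      ]
foot [ 0.54068373 -0.25874851  0.003     ]
foot [ 0.44123569 -0.24786545  0.003     ]
foot [ 0.4390052  -0.35417648  0.003     ]
0 [ 4.32925770e-01 -3.28996182e-01 -2.22044605e-16] [ 0.59046927 -0.32029405  0.        ]
0.2 [ 0.43377182 -0.2874325   0.2       ] [ 0.57272595 -0.27975718  0.2       ]
0.3 [ 0.43419485 -0.26665066  0.3       ] [ 0.5638543  -0.25948875  0.3       ]
0.4 [ 0.43461788 -0.24586882  0.4       ] [ 0.55498264 -0.23922031  0.4       ]
0.5 [ 0.43504091 -0.22508698  0.5       ] [ 0.54611099 -0.21895188  0.5       ]
```

Top crop: the nipple to use is at (277,150) and the far one at (126,198). Scene crop: the gun stands in the holder at about (680,430), partly hidden behind the arm. I'll move the arm to a viewpoint left of the gun.

Emit:
step_arm --pt "-26 28 -14 0 0 0 85" --pt "-26 28 -14 0 0 0 85" --pt "-26 28 -14 0 0 0 85" --pt "-26 28 -14 0 0 0 85" --pt "-26 28 -14 0 0 0 85" --pt "-26 28 -14 0 0 0 85" --pt "-26 28 -14 0 0 0 85" --pt "-26 28 -14 0 0 0 85" --pt "-26 28 -14 0 0 0 85" --pt "-26 28 -14 0 0 0 85" --pt "-26 28 -14 0 0 0 85" --pt "-26 28 -14 0 0 0 85"

```text
time: 1.1
position: [0.3842, -0.2526, 0.4]
ee_rot: [-3.142, 0.0, -2.9]
ft_force: [1.9, -0.4, -0.2]
gripper_width: 0.085
gripper_force: 0.0
```

```bash
python3 - <<'E'
from h import *
o=get_obs();print(o['time'],o['position'],o['ee_rot'],o['qpos'])
c=cam("wrist");w=grab_frame("wrist");b=grab_frame("scene")
print(-c[1].T@c[2],c[1][2],c[0][0,0]);Rt=R.from_euler('xyz',o['ee_rot']).as_matrix()
print(Rt.T@(-c[1].T@c[2]-o['position']),Rt.T@c[1].T)
np.savez('w1.npz',w=w,b=b,K=c[0],r=c[1],t=c[2])
s=b[60:210,240:400]
save(np.hstack([cv2.resize(w,(448,336)),cv2.resize(s,(352,336),interpolation=cv2.INTER_CUBIC)]),'w1.png')
E
```

```text
1.1 [ 0.38418244 -0.25258057  0.40002226] [-3.14158599e+00  3.46474596e-04 -2.89985688e+00] [-1.51388652e-01 -7.51117819e-02 -1.29835466e-01 -1.26766680e-04
 -1.51575005e+00 -1.17766495e+00]
[ 0.32050934 -0.26811316  0.54333615] [ 0.25333119  0.06211967 -0.96538306] 319.0589835889366
[ 0.06549039  0.00016067 -0.14333659] [[ 1.22347783e-04 -9.65473424e-01 -2.60501539e-01]
 [ 9.99999924e-01  2.14309487e-04 -3.24613591e-04]
 [ 3.69233747e-04 -2.60501480e-01  9.65473378e-01]]
```

View pics/w1.png

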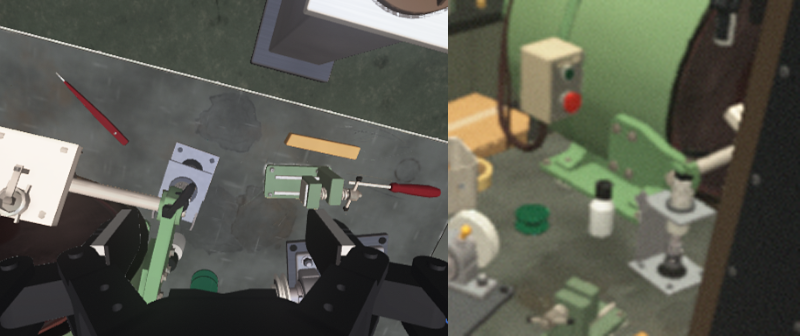

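```bash
python3 - <<'E'
from h import *
d=np.load('w1.npz');W=(d['K'],d['r'],d['t']);T=cam("top");S=cam("scene")
print('black clamp',tri([ray(T,360,219),ray(W,203,223)]))
s=lambda u,v:(240+(u-448)*160/352,60+v*150/336)
print('gun cap scene',onz(S,*s(683,176),.178),'hole',onz(S,*s(683,205),.126))
for z in (0,.12,.178,.25,.3):print(z,onz(W,203,223,z),onz(T,360,219,z))
print(proj(W,(.475,-.29,.178)),proj(T,(.475,-.29,.178)))
w=d['w'];b=d['b']
save(np.hstack([cv2.resize(w[150:310,140:260],(450,600),interpolation=cv2.INTER_CUBIC),cv2.resize(b[110:200,320:372],(347,600),interpolation=cv2.INTER_CUBIC)]),'w2.png')
E
```

```text
black clamp [ 0.47015638 -0.29632808  0.18018858]
gun cap scene [ 0.47320897 -0.28197895  0.178     ] hole [ 0.47486456 -0.29245245  0.126     ]
0 [ 0.54384821 -0.30902727  0.        ] [ 0.47406982 -0.3353442   0.        ]
0.12 [ 0.49452209 -0.29999107  0.12      ] [ 0.47166457 -0.30995657  0.12      ]
0.178 [ 0.47068113 -0.29562358  0.178     ] [ 0.47050204 -0.29768589  0.178     ]
0.25 [ 0.44108546 -0.29020186  0.25      ] [ 0.46905889 -0.28245331  0.25      ]
0.3 [ 0.42053291 -0.28643678  0.3       ] [ 0.4680567  -0.27187513  0.3       ]
[206.80578396 227.25201638] [357.50262677 217.47156856]
```

View pics/w2.png

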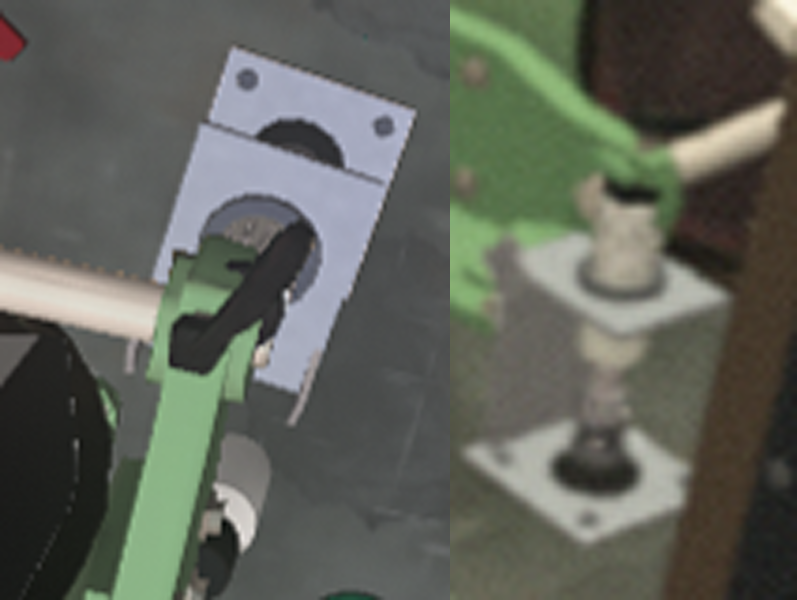

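```bash
python3 - <<'E'
from h import *
d=np.load('w1.npz');W=(d['K'],d['r'],d['t']);T=cam("top");S=cam("scene")
w=lambda u,v:(140+u*120/450,150+v*160/600)
t=lambda u,v:(320+(u-400)/5,185+v/5)
s=lambda u,v:(320+(u-450)*52/347,110+v*90/600)
for n,a,b in(('tip',w(302,232),t(590,230)),('pivot',w(185,345),t(618,145)),('greenL',w(240,385),t(580,165)),('rodjoint',w(160,310),t(640,135))):
    r=[ray(W,*a),ray(T,*b)];p=tri(r);print(n,p,proj(W,p)-a,proj(T,p)-b,'scene crop',((proj(S,p)-[320,110])*[347/52,600/90])+[450,0])
# gun from scene at collar & plate corners
print('collar centre',onz(S,*s(622,280),.123),'coupler mouth/foot',onz(S,*s(597,470),.02))
pw=[(205,122),(385,183),(300,393)]
for p in pw: print('plate W',onz(W,*w(*p),.12))
print('dial W',onz(W,*w(262,248),.126))
for p in [(228,47),(415,110)]: print('foot W',onz(W,*w(*p),.003))
E
```

```text
tip [ 0.43291491 -0.27844669  0.23318645] [-2.15764847  0.58314456] [-0.7142343   0.32197279] scene crop [703.30282402 117.77295829]
pivot [ 0.48543432 -0.30328456  0.20582886] [ 0.76482048 -0.06500865] [ 0.28595665 -0.06128013] scene crop [647.28719585 116.78903188]
greenL [ 0.47354399 -0.27786695  0.24263742] [ 5.59808288 -0.77977668] [ 1.91767511 -0.52927213] scene crop [638.35039357  69.23095628]
rodjoint [ 0.49215341 -0.32051335  0.17304144] [-2.0581659   0.12256468] [-0.82104119  0.15538838] scene crop [653.15093854 162.57967075]
collar centre [ 0.47819121 -0.29156214  0.123     ] coupler mouth/foot [ 0.46809182 -0.27914783  0.02      ]
plate W [ 0.43956275 -0.32272386  0.12      ]
plate W [ 0.44639508 -0.25379021  0.12      ]
plate W [ 0.53686418 -0.2662269   0.12      ]
dial W [ 0.47984722 -0.2923209   0.126     ]
foot W [ 0.43532158 -0.33438745  0.003     ]
foot W [ 0.44353801 -0.24445958  0.003     ]
```

Emit:
step_arm --pt "-20 26 20 0 0 0 85" --pt "-20 26 20 0 0 0 85" --pt "-20 26 20 0 0 0 85" --pt "-20 26 20 0 0 0 85" --pt "-20 26 20 0 0 0 85" --pt "0 0 0 0.119 0.03 0 85" --pt "0 0 0 0.119 0.03 0 85" --pt "0 0 0 0.119 0.03 0 85" --pt "0 0 0 0.119 0.03 0 85" --pt "0 0 0 0.119 0.03 0 85" --pt "0 0 0 0.119 0.03 0 85" --pt "0 0 0 0.119 0.03 0 85"

```text
time: 2.2
position: [0.4504, -0.1039, 0.3]
ee_rot: [-2.292, -0.185, -2.982]
ft_force: [0.8, -0.3, -0.0]
gripper_width: 0.0851
gripper_force: 0.0
```

```bash
python3 - <<'E'
from h import *
o=get_obs();print(o['time'],o['position'],o['ee_rot'])
c=cam("wrist");w=grab_frame("wrist")
print(-c[1].T@c[2],c[1][2],proj(c,(.479,-.2915,.178)),proj(c,(.479,-.2915,.02)))
np.savez('w3.npz',w=w,K=c[0],r=c[1],t=c[2])
save(cv2.resize(w,(800,600),interpolation=cv2.INTER_CUBIC),'w3.png')
E
```

```text
2.2 [ 0.45036964 -0.10387562  0.30002657] [-2.29220224 -0.18473975 -2.98243289]
[ 0.3868833  -0.00544242  0.40544195] [ 0.25226498 -0.69401426 -0.67431935] [225.00935104 181.12434456] [308.76510197 184.16706272]
```

View pics/w3.png

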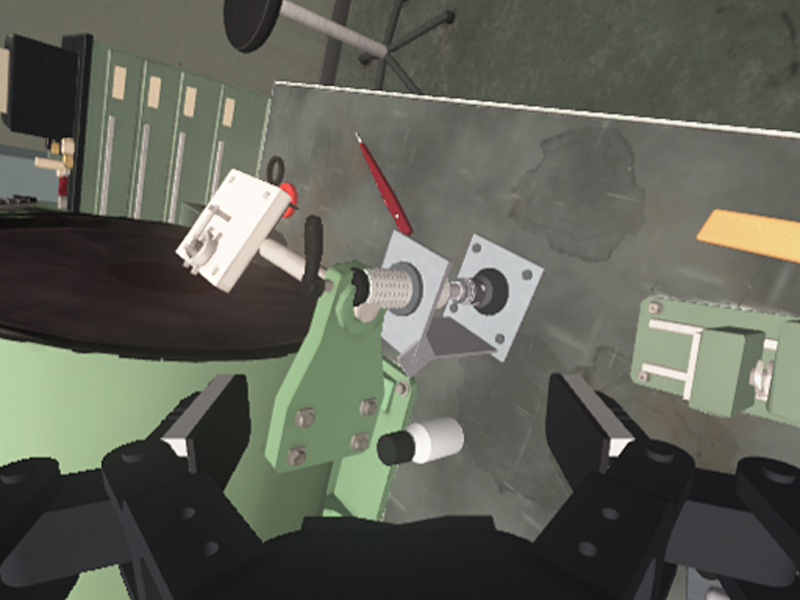

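This view, with image left pointing up, shows the gun's cap at (360,287), the barrel at (390,287) and the mouth at about (487,292). The sander bracket at (335,330) stands behind the gun. Its black lever runs from (325,285) to (313,220).

```bash
python3 - <<'E'
from h import *
d=np.load('w1.npz');W=(d['K'],d['r'],d['t']);d=np.load('w3.npz');V=(d['K'],d['r'],d['t']);T=cam("top");S=cam("scene")
w=lambda u,v:(140+u*120/450,150+v*160/600)
t=lambda u,v:(320+(u-400)/5,185+v/5)
v=lambda a,b:(a*.64,b*.64)
s=lambda u,v:(320+(u-450)*52/347,110+v*90/600)
def show(n,*pr):
    p=tri([ray(c,*q) for c,q in pr]);print(n,p.round(4),[np.round(proj(c,p)-q,1) for c,q in pr])
show('levertip',(V,v(314,222)),(W,w(302,232)),(T,t(590,230)))
show('leverpivot',(V,v(318,287)),(W,w(185,345)),(T,t(618,145)))
show('bracket end top',(V,v(335,268)),(W,w(195,250)))
show('platecorner1',(V,v(397,230)),(W,w(205,122)))
show('platecorner2',(V,v(450,258)),(W,w(385,183)))
show('platecorner3',(V,v(408,352)),(W,w(270,385)))
show('footA',(V,v(473,235)),(W,w(228,47)),(T,t(628,222)))
show('footB',(V,v(544,267)),(W,w(415,110)),(T,t(472,215)))
show('footC',(V,v(503,362)),(T,t(490,70)))
for y in(-.31,-.33,-.35,-.37):
    o=[]
    for q in((314,222),(318,287),(340,262),(275,400)):
        a,b=ray(V,*v(*q));o.append((a+b*(y-a[1])/b[1]).round(3)[[0,2]])
    print(y,o)
# gun axis: collar front / cap end / barrel centre at z
for q,z in(((361,288),.178),((410,289),.126),((487,292),.02)):print('gun',onz(V,*v(*q),z))
print('gunS',onz(S,*s(622,280),.123),onz(W,*w(262,248),.126))
E
```

```text
levertip [ 0.4339 -0.2787  0.2296] [array([-0.1, -0.8]), array([-2.2,  0.3]), array([-0.9, -0. ])]
leverpivot [ 0.487  -0.304   0.1993] [array([-0.8, -0.2]), array([ 1. , -1.3]), array([ 0.1, -0.5])]
bracket end top [ 0.4694 -0.3101  0.1807] [array([ 1.8, -3.1]), array([-0.9,  3.5])]
platecorner1 [ 0.4401 -0.323   0.1177] [array([-0.1,  0.1]), array([ 0. , -0.1])]
platecorner2 [ 0.445  -0.2537  0.1212] [array([-0.4,  0.7]), array([ 0.2, -0.7])]
platecorner3 [ 0.5368 -0.2783  0.1134] [array([-1.1,  1.6]), array([ 0.4, -1.7])]
footA [ 0.4381 -0.3451 -0.0068] [array([-1.1, -0. ]), array([-5.4, -0.9]), array([-3.3,  0.2])]
footB [ 0.4422 -0.2456  0.0045] [array([-0.8, -0.2]), array([-0.4, -0.7]), array([-0.6, -0.3])]
footC [ 0.5422 -0.2584 -0.0007] [array([-0.3, -1.1]), array([-0.3, -0.4])]
-0.31 [array([0.44 , 0.209]), array([0.489, 0.194]), array([0.468, 0.179]), array([0.584, 0.212])]
-0.33 [array([0.444, 0.196]), array([0.496, 0.18 ]), array([0.474, 0.164]), array([0.597, 0.199])]
-0.35 [array([0.447, 0.183]), array([0.503, 0.166]), array([0.479, 0.149]), array([0.61 , 0.186])]
-0.37 [array([0.451, 0.17 ]), array([0.509, 0.152]), array([0.484, 0.134]), array([0.623, 0.173])]
gun [ 0.47868686 -0.27937999  0.178     ]
gun [ 0.47906675 -0.2815025   0.126     ]
gun [ 0.48097649 -0.28491913  0.02      ]
gunS [ 0.47819121 -0.29156214  0.123     ] [ 0.47984722 -0.2923209   0.126     ]
```

```bash
python3 - <<'E'
from h import *
d=np.load('w1.npz');W=(d['K'],d['r'],d['t']);d=np.load('w3.npz');V=(d['K'],d['r'],d['t']);S=cam("scene");T=cam("top")
for y in(-.284,-.292):
  for z in(.178,.168,.126,.12,.052,.02):
    p=(.480,y,z);print(y,z,'V',(proj(V,p)/.64).round(),'W',((proj(W,p)-[140,150])*3.75).round(),'S',((proj(S,p)-[320,110])*6.67+[450,0]).round(),'T',((proj(T,p)-[320,185])*5+[400,0]).round())
im=d['w'];c=cv2.resize(im[145:230,190:350],(800,425),interpolation=cv2.INTER_CUBIC);save(c,'w3c.png')
E
```

```text
-0.284 0.178 V [357. 288.] W [265. 308.] S [621. 184.] T [578. 154.]
-0.284 0.168 V [367. 288.] W [269. 296.] S [619. 203.] T [575. 154.]
-0.284 0.126 V [408. 289.] W [284. 253.] S [609. 278.] T [561. 156.]
-0.284 0.12 V [413. 289.] W [286. 248.] S [608. 289.] T [559. 156.]
-0.284 0.052 V [466. 291.] W [304. 195.] S [593. 405.] T [539. 158.]
-0.284 0.02 V [488. 291.] W [311. 174.] S [586. 457.] T [530. 159.]
-0.292 0.178 V [351. 284.] W [241. 302.] S [633. 179.] T [591. 154.]
-0.292 0.168 V [361. 284.] W [246. 291.] S [630. 198.] T [587. 155.]
-0.292 0.126 V [401. 286.] W [263. 249.] S [621. 273.] T [574. 156.]
-0.292 0.12 V [407. 286.] W [265. 243.] S [619. 284.] T [572. 156.]
-0.292 0.052 V [460. 288.] W [286. 190.] S [604. 399.] T [551. 158.]
-0.292 0.02 V [482. 289.] W [294. 170.] S [597. 452.] T [542. 159.]
```

View pics/w3c.png

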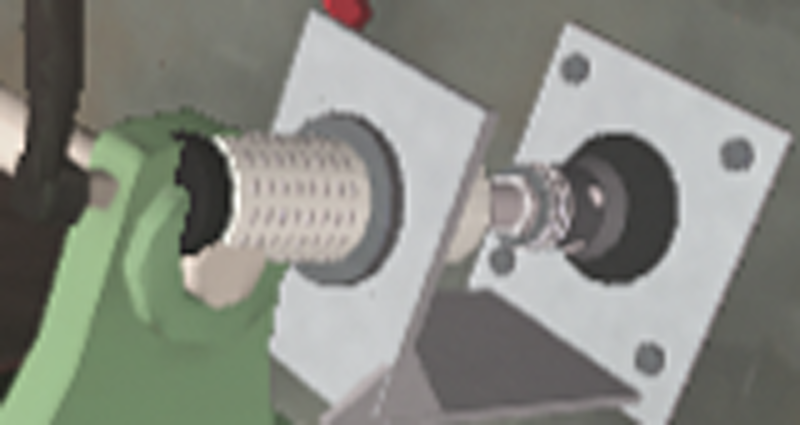

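The crop shows the collar's ellipse centred near (343,199), which puts the gun at about (0.483, -0.294). The bracket is drawn cutting into the gun's cap, so it looks like scenery. I'll grip with the tool tilted 30° away from the sander, which makes the tool vertical at the nipple.

```bash
cat >> h.py <<'E'
def plan(pos,Rg):
    o=get_obs();R0=R.from_euler('xyz',o['ee_rot']);q=(R0.inv()*R.from_matrix(Rg)).as_rotvec()
    print('t',o['time'],'turn first(tool)',q.round(4),'then shift mm',(Rg.T@(np.array(pos)-o['position'])*1e3).round(1))
    print('or shift first',(R0.inv().apply(np.array(pos)-o['position'])*1e3).round(1))
def frame(z,y):
    z=np.array(z,float);z/=np.linalg.norm(z);y=np.array(y,float);y-=z*(y@z);y/=np.linalg.norm(y);return np.c_[np.cross(y,z),y,z]
E
python3 - <<'E'
from h import *
F=frame((0,-.5,-.866),(-1,0,0));plan((.483,-.257,.2105),F)
E
```

```text
t 2.25 turn first(tool) [-0.2306 -0.3033 -1.3086] then shift mm [ 88.8 -33.2 152. ]
or shift first [-25.3 -38.  173.3]
```

Emit:
step_arm --pt "0 0 0 -0.0192 -0.0253 -0.1091 70" --pt "0 0 0 -0.0192 -0.0253 -0.1091 70" --pt "0 0 0 -0.0192 -0.0253 -0.1091 70" --pt "0 0 0 -0.0192 -0.0253 -0.1091 70" --pt "0 0 0 -0.0192 -0.0253 -0.1091 70" --pt "0 0 0 -0.0192 -0.0253 -0.1091 70" --pt "0 0 0 -0.0192 -0.0253 -0.1091 70" --pt "0 0 0 -0.0192 -0.0253 -0.1091 70" --pt "0 0 0 -0.0192 -0.0253 -0.1091 70" --pt "0 0 0 -0.0192 -0.0253 -0.1091 70" --pt "0 0 0 -0.0192 -0.0253 -0.1091 70" --pt "0 0 0 -0.0192 -0.0253 -0.1091 70"

```text
time: 3.25
position: [0.4496, -0.1047, 0.2991]
ee_rot: [3.141, -0.503, -1.569]
ft_force: [0.3, 0.7, -0.2]
gripper_width: 0.07
gripper_force: 0.0
```

Emit:
step_arm --pt "14.5 -6.6 25 0 0 0 70" --pt "14.5 -6.6 25 0 0 0 70" --pt "14.5 -6.6 25 0 0 0 70" --pt "14.5 -6.6 25 0 0 0 70" --pt "14.5 -6.6 25 0 0 0 70" --pt "0 0 0 0 0 0 70"

```text
time: 3.75
position: [0.4808, -0.2316, 0.2216]
ee_rot: [3.139, -0.505, -1.576]
ft_force: [-0.9, -0.9, -1.0]
gripper_width: 0.0699
gripper_force: 0.0
```

```bash
python3 - <<'E'
from h import *
F=frame((0,-.5,-.866),(-1,0,0));plan((.483,-.302,.1326),F)
o=get_obs();print(o['position'],o['qpos'].round(2))
c=cam("wrist");w=grab_frame("wrist")
np.savez('w4.npz',w=w,K=c[0],r=c[1],t=c[2])
for p in((.483,-.294,.178),(.483,-.294,.126)):print(proj(c,p)*1.5625)
save(cv2.resize(w,(800,600),interpolation=cv2.INTER_CUBIC),'w4.png')
E
```

```text
t 3.75 turn first(tool) [ 0.0051  0.0186 -0.0042] then shift mm [ 16.5  -2.2 112.3]
or shift first [ 18.5  -2.9 112. ]
[ 0.48077994 -0.23158838  0.2216328 ] [ 0.23  0.09 -0.69  0.59 -1.01 -0.61]
[391.72359615 242.85268251]
[392.5628812  277.05722064]
```

View pics/w4.png

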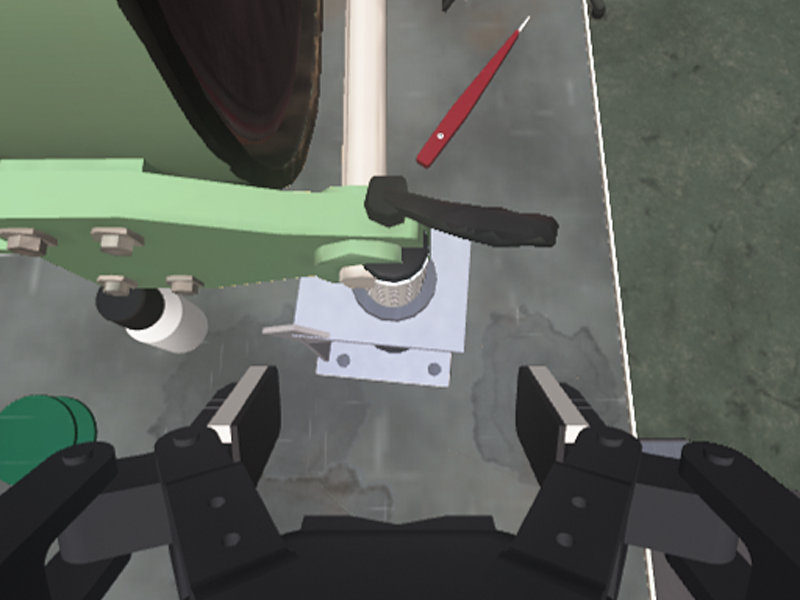

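The collar's centre is at about (395,281) against a prediction of (393,281), so the estimate holds and x needs about −1.5 mm. I'll approach carefully along the tool axis, watching the force.

Emit:
step_arm --pt "5.5 0 10 0.005 0.0186 -0.004 52" --pt "5.5 -0.3 15 0 0 0 52" --pt "5.5 -0.4 20 0 0 0 52" --pt "0 0 20 0 0 0 52" --pt "0 0 8 0 0 0 52"

```text
time: 4.22
position: [0.4831, -0.2795, 0.1685]
ee_rot: [-3.137, -0.523, -1.57]
ft_force: [-0.9, -0.7, -0.6]
gripper_width: 0.0524
gripper_force: 0.0
```

Emit:
step_arm --pt "0 0 5 0 0 0 52" --pt "0 0 5 0 0 0 52" --pt "0 0 5 0 0 0 52"

```text
time: 4.47
position: [0.485, -0.2862, 0.1575]
ee_rot: [-3.133, -0.524, -1.571]
ft_force: [0.2, -0.5, -0.0]
gripper_width: 0.0523
gripper_force: 0.0
```

Emit:
step_arm --pt "0 0 5 0 0 0 52" --pt "0 0 5 0 0 0 52" --pt "0 0 5 0 0 0 52" --pt "0 0 5 0 0 0 52" --pt "0 0 0 0 0 0 52"

```text
time: 4.88
position: [0.4838, -0.2968, 0.1388]
ee_rot: [-3.136, -0.524, -1.57]
ft_force: [-0.7, 0.2, 0.0]
gripper_width: 0.0525
gripper_force: 0.0
```

```bash
python3 - <<'E'
from h import *
F=frame((0,-.5,-.866),(-1,0,0));plan((.4815,-.302,.1326),F)
o=get_obs();print(o['position'],o['ft_force'],o['torque'])
E
```

```text
t 4.8833 turn first(tool) [-0.0057  0.      0.0005] then shift mm [1.4 2.3 8. ]
or shift first [1.4 2.4 8. ]
[ 0.48384392 -0.29678338  0.13878719] [-0.69119175  0.18669241  0.04089356] [ 1.60171281  0.08013587 -0.06357991]
```

Emit:
step_arm --pt "1 1.2 4 0 0 0 52" --pt "0.4 1.1 4 0 0 0 52" --pt "0 0 0 0 0 0 52"

```text
time: 5.13
position: [0.4815, -0.302, 0.1328]
ee_rot: [-3.136, -0.524, -1.571]
ft_force: [-0.6, -0.1, -0.2]
gripper_width: 0.0518
gripper_force: 0.0
```

Emit:
step_arm --pt "0 0 0 0 0 0 38" --pt "0 0 0 0 0 0 20" --pt "0 0 0 0 0 0 20" --pt "0 0 0 0 0 0 20" --pt "0 0 0 0 0 0 20" --force 90

```text
time: 5.55
position: [0.4824, -0.3017, 0.1338]
ee_rot: [-3.134, -0.524, -1.571]
ft_force: [-0.4, 0.3, 3.0]
gripper_width: 0.0299
gripper_force: 88.6
```

Gripped. Lifting gently while watching the force.

Emit:
step_arm --pt "2.5 0 -4.3 0 0 0 20" --pt "3.5 0 -6.1 0 0 0 20" --pt "3.5 0 -6.1 0 0 0 20" --pt "0 0 0 0 0 0 20"

```text
time: 5.88
position: [0.4827, -0.3014, 0.1537]
ee_rot: [-3.133, -0.523, -1.571]
ft_force: [1.0, 0.4, -4.2]
gripper_width: 0.0302
gripper_force: 89.4
```

Emit:
step_arm --pt "3.5 0 -6.1 0 0 0 20" --pt "3.5 0 -6.1 0 0 0 20" --pt "3.5 0 -6.1 0 0 0 20"

```text
time: 6.13
position: [0.4818, -0.3015, 0.1741]
ee_rot: [-3.135, -0.523, -1.57]
ft_force: [0.3, 0.0, -4.1]
gripper_width: 0.0302
gripper_force: 89.3
```

Emit:
step_arm --pt "5 0 -8.7 0 0 0 20" --pt "5 0 -8.7 0 0 0 20" --pt "5 0 -8.7 0 0 0 20" --pt "5 0 -8.7 0 0 0 20"

```text
time: 6.47
position: [0.4817, -0.3014, 0.2149]
ee_rot: [-3.134, -0.523, -1.571]
ft_force: [-0.1, -0.0, -4.7]
gripper_width: 0.0303
gripper_force: 89.4
```

Emit:
step_arm --pt "5 0 -8.7 0 0 0 20" --pt "5 0 -8.7 0 0 0 20" --pt "5 0 -8.7 0 0 0 20" --pt "5 0 -8.7 0 0 0 20" --pt "5 0 -8.7 0 0 0 20" --pt "5 0 -8.7 0 0 0 20" --pt "5 0 -8.7 0 0 0 20" --pt "5 0 -8.7 0 0 0 20"

```text
time: 7.13
position: [0.4811, -0.3013, 0.2949]
ee_rot: [-3.135, -0.523, -1.571]
ft_force: [0.5, -0.0, -4.8]
gripper_width: 0.0305
gripper_force: 89.4
```

The gun is out with no contact; the held weight reads about 4–4.8 N. Next I'll move clear of the holder and work out the turn to the nipple pose.

Emit:
step_arm --pt "-13 -3.5 -8 0 0 0 20" --pt "-21 -5.5 -13 0 0 0 20" --pt "-25.5 -6.6 -15.7 0 0 0 20" --pt "-25.5 -6.6 -15.7 0 0 0 20" --pt "-25.5 -6.6 -15.7 0 0 0 20" --pt "-21 -5.5 -13 0 0 0 20" --pt "-13 -3.5 -8 0 0 0 20" --pt "0 0 0 0 0 0 20"

```text
time: 7.8
position: [0.5201, -0.1286, 0.2997]
ee_rot: [-3.134, -0.523, -1.568]
ft_force: [0.2, -0.1, -3.9]
gripper_width: 0.0306
gripper_force: 90.0
```

```bash
python3 - <<'E'
from h import *
yw=np.radians(19.2);F=frame((0,0,-1),(-np.sin(yw),np.cos(yw),0));print(F)
plan((.548,-.037,.259),F);o=get_obs();print(o['position'],o['qpos'].round(2))
E
```

```text
[[-0.94437637 -0.32886665  0.        ]
 [-0.32886665  0.94437637  0.        ]
 [-0.          0.         -1.        ]]
t 7.8 turn first(tool) [-0.3303 -0.4491  1.2108] then shift mm [-56.5  77.3  40.7]
or shift first [-99.6 -28.3 -10.2]
[ 0.52005892 -0.12860809  0.2996945 ] [ 0.44  0.09 -0.49  0.5  -1.27 -0.65]
```

Emit:
step_arm --pt "0 0 0 -0.0275 -0.0374 0.1009 20" --pt "0 0 0 -0.0275 -0.0374 0.1009 20" --pt "0 0 0 -0.0275 -0.0374 0.1009 20" --pt "0 0 0 -0.0275 -0.0374 0.1009 20" --pt "0 0 0 -0.0275 -0.0374 0.1009 20" --pt "0 0 0 -0.0275 -0.0374 0.1009 20" --pt "0 0 0 -0.0275 -0.0374 0.1009 20" --pt "0 0 0 -0.0275 -0.0374 0.1009 20" --pt "0 0 0 -0.0275 -0.0374 0.1009 20" --pt "0 0 0 -0.0275 -0.0374 0.1009 20" --pt "0 0 0 -0.0275 -0.0374 0.1009 20" --pt "0 0 0 -0.0275 -0.0374 0.1009 20"

```text
time: 8.8
position: [0.5182, -0.1319, 0.2994]
ee_rot: [3.141, -0.0, -2.814]
ft_force: [-0.9, 0.6, -4.1]
gripper_width: 0.0304
gripper_force: 90.0
```

Emit:
step_arm --pt "-9 13 6.7 0 0 0 20" --pt "-13 18 9.5 0 0 0 20" --pt "-13 18 9.5 0 0 0 20" --pt "-13 18 9.5 0 0 0 20" --pt "-8.5 10.3 5.5 0 0 0 20" --pt "0 0 0 0 0 0 20"

```text
time: 9.3
position: [0.5464, -0.0384, 0.2569]
ee_rot: [3.141, -0.004, -2.808]
ft_force: [-0.0, -0.1, -4.7]
gripper_width: 0.03
gripper_force: 90.2
```

```bash
python3 - <<'E'
from h import *
yw=np.radians(19.2);F=frame((0,0,-1),(-np.sin(yw),np.cos(yw),0))
plan((.548,-.037,.259),F);o=get_obs();print(o['position'],o['ft_force'],o['qpos'].round(2))
c=cam("wrist");w=grab_frame("wrist");s=grab_frame("scene");t=grab_frame("top")
np.savez('w5.npz',w=w,s=s,t=t,K=c[0],r=c[1],tt=c[2],pos=o['position'],rot=o['ee_rot'])
S=cam("scene");T=cam("top")
m=o['position']+R.from_euler('xyz',o['ee_rot']).apply([-.0637,0,.0949])
for n,C in(('w',c),('s',S),('t',T)):print(n,proj(C,m),proj(C,(.6365,-.006,.112)))
z=lambda i,x,y,w,h:cv2.resize(i[y:y+h,x:x+w],(400,300),interpolation=cv2.INTER_CUBIC)
pw=proj(c,m).astype(int);ps=proj(S,m).astype(int);pt=proj(T,m).astype(int)
print(ps-[40,35],pt-[40,30])
save(np.vstack([np.hstack([z(s,ps[0]-40,ps[1]-35,80,60),z(t,pt[0]-40,pt[1]-30,80,60)]),np.hstack([z(w,100,80,312,234),z(s,0,0,512,384)])]),'w5.png')
E
```

```text
t 9.3 turn first(tool) [ 0.0001 -0.0038 -0.0012] then shift mm [-1.9  0.8 -2.1]
or shift first [-1.9  0.9 -2.1]
[ 0.5464411  -0.03844219  0.25688887] [-0.02440736 -0.10940438 -4.66648554] [ 0.29  0.14 -0.23  0.   -1.21 -1.52]
w [254.23504617 266.77706836] [255.37779585 271.87555626]
s [256.08027686 152.11967726] [247.87313539 162.96646734]
t [269.37297392 173.3705521 ] [265.50311389 165.60695479]
[216 117] [229 143]
```

View pics/w5.png

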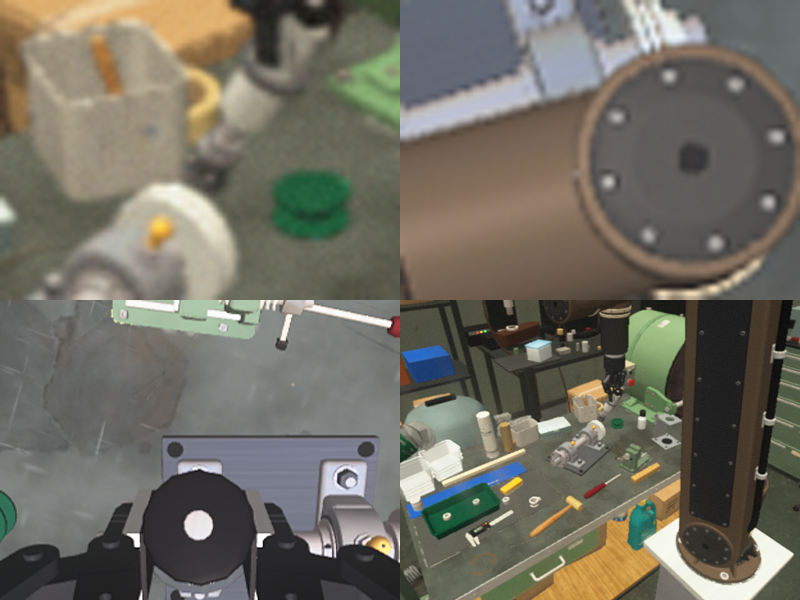

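The scene crop shows the coupler mouth near (200,180) and the nipple at (158,235), both within a pixel or so of prediction. I'll check the gun's tilt from the cap in the wrist view, then close in.

```bash
python3 - <<'E'
from h import *
d=np.load('w5.npz');W=(d['K'],d['r'],d['tt']);Rt=R.from_euler('xyz',d['rot'])
for tx in(.0103,.0153,.0203):print(proj(W,d['pos']+Rt.apply([tx,0,-.0419])))
w=d['w'];g=cv2.cvtColor(w,cv2.COLOR_RGB2GRAY)
m=(g[200:320,180:330]<60).astype(np.uint8)
# white centre mark of cap
k=cv2.connectedComponentsWithStats((g[225:290,225:285]>150).astype(np.uint8));print(k[2][1:],k[3][1:]+[225,225])
row=g[256];print(row[195:320].tolist());print(g[190:330,243].tolist())
E
```

```text
[254.03124925 267.24259489]
[254.03010781 254.26255667]
[254.02893926 240.97432392]
[[ 19  19  22  23 402]] [[254.47512438 255.21144279]]
[39, 50, 95, 121, 120, 118, 119, 118, 119, 118, 118, 118, 119, 119, 114, 66, 31, 35, 45, 45, 44, 47, 47, 46, 47, 47, 47, 47, 48, 48, 48, 48, 48, 48, 47, 48, 48, 48, 48, 48, 49, 48, 48, 50, 49, 49, 48, 46, 95, 201, 235, 233, 233, 231, 230, 229, 229, 230, 232, 232, 233, 233, 232, 232, 233, 233, 234, 235, 235, 237, 232, 76, 46, 50, 51, 49, 50, 50, 50, 50, 50, 50, 50, 50, 50, 49, 51, 51, 49, 50, 49, 51, 49, 50, 50, 50, 49, 49, 49, 46, 46, 45, 39, 47, 94, 122, 120, 119, 119, 118, 120, 119, 119, 119, 119, 120, 119, 96, 38, 41, 44, 43, 43, 43, 43]
[123, 121, 123, 125, 127, 128, 114, 119, 129, 128, 124, 123, 126, 114, 98, 108, 146, 180, 197, 205, 212, 214, 213, 217, 166, 66, 38, 43, 45, 45, 46, 45, 46, 46, 47, 46, 47, 47, 48, 47, 47, 47, 46, 48, 48, 47, 47, 48, 48, 48, 47, 48, 48, 49, 49, 49, 49, 47, 46, 45, 43, 53, 88, 110, 109, 99, 95, 97, 89, 66, 48, 46, 49, 50, 50, 50, 50, 51, 51, 51, 51, 52, 53, 53, 53, 53, 53, 52, 53, 53, 53, 53, 53, 53, 53, 54, 54, 54, 55, 54, 55, 55, 55, 56, 55, 54, 55, 57, 51, 35, 91, 123, 121, 120, 120, 121, 119, 103, 178, 218, 213, 152, 68, 71, 97, 118, 123, 115, 115, 117, 115, 112, 110, 109, 110, 110, 111, 110, 111, 111]
```

Emit:
step_arm --pt "-4 0.3 5 0 -0.0038 -0.0012 20" --pt "-6 0.3 9 0 0 0 20" --pt "-7 0.3 10 0 0 0 20" --pt "-5 0 8.5 0 0 0 20" --pt "0 0 0 0 0 0 20"

```text
time: 9.87
position: [0.5668, -0.032, 0.2227]
ee_rot: [3.141, -0.002, -2.809]
ft_force: [-0.8, -1.2, -4.8]
gripper_width: 0.0303
gripper_force: 90.2
```

```bash
python3 - <<'E'
from h import *
yw=np.radians(19.2);ax=np.array([-.5*np.cos(yw),-.5*np.sin(yw),.866])
o=get_obs();m=o['position']+R.from_euler('xyz',o['ee_rot']).apply([-.0637,0,.0949])
b=np.array([.636,-.0063,.112]);dd=m-b;print(o['position'],o['ft_force'],'mouth-ball along',dd@ax,'perp',dd-ax*(dd@ax))
S=cam("scene");s=grab_frame("scene");np.save('s6.npy',s)
print(proj(S,m),proj(S,m+.1*ax),proj(S,b))
s0=[225,125];print([(proj(S,p)-s0)*10 for p in(m,m+.032*ax,m+.1*ax,b)])
save(cv2.resize(s[125:185,225:285],(600,600),interpolation=cv2.INTER_CUBIC),'w6.png')
E
```

```text
[ 0.56680107 -0.03195903  0.22265815] [-0.76552881 -1.20660298 -4.76741591] mouth-ball along 0.018678818894350427 perp [-0.00032027 -0.00180886 -0.00051714]
[250.79951431 159.49860243] [263.69604233 139.41126253] [248.03818131 162.99988292]
[array([257.99514308, 344.98602427]), array([297.62361729, 283.26161054]), array([386.96042327, 144.1126253 ]), array([230.38181311, 379.99882921])]
```

View pics/w6.png

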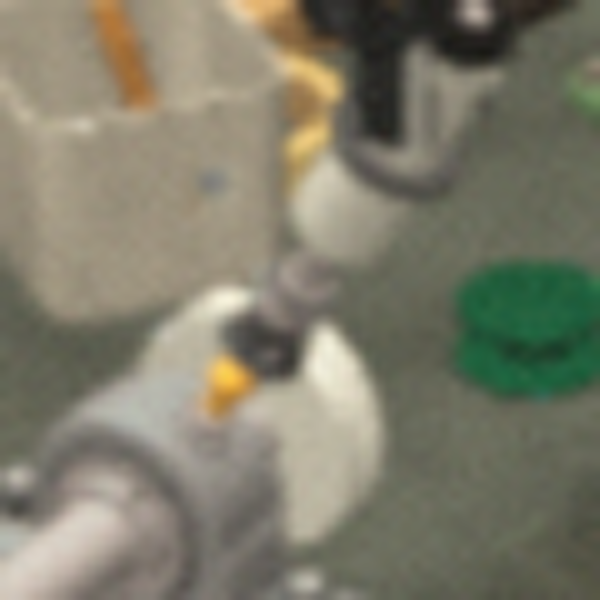

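The cap projection agrees to within 1 mm. In the scene view the coupler (262,345) lines up with the nipple ball (230,378). I'll correct 1.8 mm along the shaft and approach.

Emit:
step_arm --pt "-2.5 0.9 4.3 0 0 0 20" --pt "-3 0.9 5.2 0 0 0 20" --pt "-2.5 0 4.3 0 0 0 20" --pt "-1.5 0 2.6 0 0 0 20" --pt "0 0 0 0 0 0 20"

```text
time: 10.33
position: [0.5755, -0.0271, 0.2086]
ee_rot: [-3.141, 0.001, -2.808]
ft_force: [-0.1, 0.1, -4.5]
gripper_width: 0.0301
gripper_force: 90.2
```

Emit:
step_arm --pt "-1 0 1.73 0 0 0 20" --pt "-1 0 1.73 0 0 0 20" --pt "-1 0 1.73 0 0 0 20" --pt "0 0 0 0 0 0 20"

```text
time: 10.67
position: [0.5778, -0.0266, 0.2046]
ee_rot: [-3.141, 0.001, -2.808]
ft_force: [-4.6, -0.5, 1.9]
gripper_width: 0.0301
gripper_force: 91.4
```

```bash
cat >> h.py <<'E'
def st():
    yw=np.radians(19.2);ax=np.array([-.5*np.cos(yw),-.5*np.sin(yw),.866])
    o=get_obs();m=o['position']+R.from_euler('xyz',o['ee_rot']).apply([-.0637,0,.0949])
    b=np.array([.636,-.0063,.112]);dd=m-b;f=o['ft_force']+[0,0,4.6]
    print('t',o['time'],'nipple z of mouth',((dd@ax+.023)*1e3).round(1),'perp mm',((dd-ax*(dd@ax))*1e3).round(1),'push',(f@ax).round(1),'side',(f-ax*(f@ax)).round(1),'tq',o['torque'].round(2),o['ee_rot'].round(3))
E
python3 -c "
from h import *
st()"
```

```text
t 10.6667 nipple z of mouth 20.1 perp mm [ 0.7 -0.   0.4] push 7.9 side [-0.9  0.7 -0.3] tq [-0.23  1.91  0.04] [-3.141e+00  1.000e-03 -2.808e+00]
```

Contact at about 8 N and well centred. Pressing on gradually for the snap.

Emit:
step_arm --pt "-0.5 0 0.87 0 0 0 20" --pt "-0.5 0 0.87 0 0 0 20" --pt "0 0 0 0 0 0 20"

```text
time: 10.92
position: [0.5787, -0.0266, 0.2037]
ee_rot: [-3.14, 0.002, -2.808]
ft_force: [-4.0, -2.1, 1.8]
gripper_width: 0.0304
gripper_force: 91.3
```

Emit:
step_arm --pt "-0.5 0 0.87 0 0 0 20" --pt "-0.5 0 0.87 0 0 0 20" --pt "0 0 0 0 0 0 20"

```text
time: 11.17
position: [0.5802, -0.026, 0.2014]
ee_rot: [-3.14, 0.003, -2.809]
ft_force: [-3.0, -2.4, -0.4]
gripper_width: 0.0302
gripper_force: 90.8
```

```bash
python3 -c "
from h import *
st()"
```

```text
t 11.1667 nipple z of mouth 16.0 perp mm [ 1.4 -0.   0.7] push 5.5 side [-0.4 -1.5 -0.5] tq [-0.83  0.84 -0.1 ] [-3.140e+00  3.000e-03 -2.809e+00]
```

Emit:
step_arm --pt "-0.5 0 0.87 0 0 0 20" --pt "-0.5 0 0.87 0 0 0 20" --pt "0 0 0 0 0 0 20"

```text
time: 11.42
position: [0.5816, -0.025, 0.1984]
ee_rot: [-3.141, 0.003, -2.809]
ft_force: [2.1, -1.7, -8.2]
gripper_width: 0.0299
gripper_force: 90.1
```

Emit:
step_arm --pt "-0.5 0 0.87 0 0 0 20" --pt "-0.5 0 0.87 0 0 0 20" --pt "0 0 0 0 0 0 20"

```text
time: 11.67
position: [0.5826, -0.0244, 0.1962]
ee_rot: [3.141, 0.003, -2.809]
ft_force: [4.3, 0.3, -14.0]
gripper_width: 0.0302
gripper_force: 89.9
```

Emit:
step_arm --pt "-0.5 0 0.87 0 0 0 20" --pt "-0.5 0 0.87 0 0 0 20" --pt "0 0 0 0 0 0 20"

```text
time: 11.92
position: [0.5833, -0.0243, 0.1947]
ee_rot: [-3.141, 0.002, -2.809]
ft_force: [5.5, 0.7, -16.4]
gripper_width: 0.0298
gripper_force: 90.0
```

```bash
python3 -c "
from h import *
st()"
```

```text
t 11.9167 nipple z of mouth 8.4 perp mm [0.8 0.5 0.5] push -12.9 side [-0.6 -1.4 -0.6] tq [-0.11 -1.86 -0.08] [-3.141e+00  2.000e-03 -2.809e+00]
```

The force has reversed: the coupler is being pulled home through the snap. Continuing to the seat.

Emit:
step_arm --pt "-0.5 0 0.87 0 0 0 20" --pt "-0.5 0 0.87 0 0 0 20" --pt "0 0 0 0 0 0 20"

```text
time: 12.17
position: [0.5837, -0.0243, 0.1938]
ee_rot: [-3.141, 0.002, -2.808]
ft_force: [1.3, 1.1, -9.0]
gripper_width: 0.0301
gripper_force: 90.4
```

Emit:
step_arm --pt "-0.5 0 0.87 0 0 0 20" --pt "-0.5 0 0.87 0 0 0 20" --pt "0 0 0 0 0 0 20"

```text
time: 12.42
position: [0.5846, -0.0243, 0.193]
ee_rot: [-3.141, 0.002, -2.808]
ft_force: [-4.7, 0.5, 0.5]
gripper_width: 0.0303
gripper_force: 91.8
```

Emit:
step_arm --pt "-0.5 0 0.87 0 0 0 20" --pt "-0.5 0 0.87 0 0 0 20" --pt "0 0 0 0 0 0 20"

```text
time: 12.67
position: [0.5852, -0.0242, 0.1919]
ee_rot: [-3.14, 0.002, -2.808]
ft_force: [-8.7, -0.1, 7.8]
gripper_width: 0.0299
gripper_force: 92.1
```

```bash
python3 -c "
from h import *
st()"
```

```text
t 12.6667 nipple z of mouth 5.1 perp mm [ 1.1 -0.   0.6] push 14.9 side [-1.7  2.4 -0.5] tq [0.17 3.4  0.05] [-3.140e+00  2.000e-03 -2.808e+00]
```

Snapped home; the push is now about 15 N, where the spring starts to yield. First stroke.

Emit:
step_arm --pt "-0.8 0 1.39 0 0 0 20" --pt "-0.8 0 1.39 0 0 0 20" --pt "-0.8 0 1.39 0 0 0 20" --pt "-0.8 0 1.39 0 0 0 20" --pt "-0.8 0 1.39 0 0 0 20" --pt "0 0 0 0 0 0 20"

```text
time: 13.17
position: [0.5888, -0.0229, 0.1852]
ee_rot: [-3.14, 0.002, -2.808]
ft_force: [-9.6, 0.7, 9.5]
gripper_width: 0.0306
gripper_force: 92.4
```

```bash
python3 -c "
from h import *
st()"
```

```text
t 13.1667 nipple z of mouth -2.6 perp mm [ 1.1 -0.   0.6] push 16.7 side [-1.7  3.4 -0.3] tq [0.21 3.96 0.19] [-3.140e+00  2.000e-03 -2.808e+00]
```

Emit:
step_arm --pt "-0.8 0 1.39 0 0 0 20" --pt "-0.8 0 1.39 0 0 0 20" --pt "-0.8 0 1.39 0 0 0 20" --pt "-0.8 0 1.39 0 0 0 20" --pt "0 0 0 0 0 0 20"

```text
time: 13.58
position: [0.5917, -0.0219, 0.1799]
ee_rot: [-3.14, 0.001, -2.808]
ft_force: [-11.5, -0.5, 12.8]
gripper_width: 0.0302
gripper_force: 92.5
```

```bash
python3 -c "
from h import *
st()"
```

```text
t 13.5833 nipple z of mouth -8.7 perp mm [ 1.1 -0.1  0.6] push 20.6 side [-1.7  2.9 -0.4] tq [0.23 4.38 0.18] [-3.140e+00  1.000e-03 -2.808e+00]
```

Emit:
step_arm --pt "-0.6 0 1.04 0 0 0 20" --pt "-0.6 0 1.04 0 0 0 20" --pt "-0.6 0 1.04 0 0 0 20" --pt "-0.5 0 0.87 0 0 0 20" --pt "0 0 0 0 0 0 20"

```text
time: 14.0
position: [0.5934, -0.0215, 0.177]
ee_rot: [-3.14, 0.001, -2.808]
ft_force: [-15.8, 0.3, 18.2]
gripper_width: 0.0304
gripper_force: 93.7
```

Emit:
step_arm --pt "-0.5 0 0.87 0 0 0 20" --pt "-0.5 0 0.87 0 0 0 20" --pt "0 0 0 0 0 0 20"

```text
time: 14.25
position: [0.5936, -0.0215, 0.1768]
ee_rot: [-3.139, 0.0, -2.807]
ft_force: [-23.4, 0.1, 30.6]
gripper_width: 0.0301
gripper_force: 95.0
```

```bash
python3 -c "
from h import *
st()"
```

```text
t 14.25 nipple z of mouth -12.4 perp mm [ 1.2 -0.3  0.6] push 41.5 side [-3.8  6.9 -0.8] tq [0.46 8.71 0.26] [-3.139  0.    -2.807]
```

The hard stop is reached: the position stalled and the push rose to 41 N. Releasing slowly now, so the spring returns while a small push keeps the coupler on.

Emit:
step_arm --pt "0.8 0 -1.39 0 0 0 20" --pt "0.8 0 -1.39 0 0 0 20" --pt "0.8 0 -1.39 0 0 0 20" --pt "0.8 0 -1.39 0 0 0 20" --pt "0.8 0 -1.39 0 0 0 20" --pt "0.8 0 -1.39 0 0 0 20" --pt "0.8 0 -1.39 0 0 0 20" --pt "0.8 0 -1.39 0 0 0 20" --pt "0.8 0 -1.39 0 0 0 20" --pt "0.8 0 -1.39 0 0 0 20" --pt "0.8 0 -1.39 0 0 0 20" --pt "0.8 0 -1.39 0 0 0 20"

```text
time: 15.25
position: [0.5859, -0.024, 0.1908]
ee_rot: [-3.14, 0.002, -2.808]
ft_force: [-9.2, -0.2, 7.6]
gripper_width: 0.0301
gripper_force: 92.5
```

Emit:
step_arm --pt "0.6 0 -1.04 0 0 0 20" --pt "0.5 0 -0.87 0 0 0 20" --pt "0 0 0 0 0 0 20" --pt "0 0 0 0 0 0 20"

```text
time: 15.58
position: [0.5849, -0.0243, 0.1925]
ee_rot: [-3.14, 0.002, -2.808]
ft_force: [-8.9, 0.7, 7.2]
gripper_width: 0.0302
gripper_force: 92.4
```

```bash
python3 -c "
from h import *
st()"
```

```text
t 15.5833 nipple z of mouth 5.8 perp mm [ 1.2 -0.   0.6] push 14.3 side [-2.1  3.1 -0.6] tq [0.01 3.36 0.11] [-3.140e+00  2.000e-03 -2.808e+00]
```

Emit:
step_arm --pt "0.4 0 -0.7 0 0 0 20" --pt "0.4 0 -0.7 0 0 0 20" --pt "0 0 0 0 0 0 20" --pt "0 0 0 0 0 0 20"

```text
time: 15.92
position: [0.5846, -0.0243, 0.1929]
ee_rot: [-3.141, 0.002, -2.808]
ft_force: [-6.8, -0.6, 3.4]
gripper_width: 0.0301
gripper_force: 91.3
```

```bash
python3 -c "
from h import *
st()"
```

```text
t 15.9167 nipple z of mouth 6.3 perp mm [1.1 0.1 0.6] push 10.2 side [-2.   1.  -0.9] tq [-0.13  2.46  0.04] [-3.141e+00  2.000e-03 -2.808e+00]
```

Emit:
step_arm --pt "0.4 0 -0.7 0 0 0 20" --pt "0 0 0 0 0 0 20" --pt "0 0 0 0 0 0 20" --pt "0 0 0 0 0 0 20"

```text
time: 16.25
position: [0.5846, -0.0242, 0.193]
ee_rot: [-3.141, 0.002, -2.808]
ft_force: [-4.3, -1.5, 1.5]
gripper_width: 0.03
gripper_force: 91.3
```

```bash
python3 -c "
from h import *
st()"
```

```text
t 16.25 nipple z of mouth 6.4 perp mm [1.2 0.2 0.7] push 7.5 side [-0.8 -0.2 -0.5] tq [-0.37  1.93  0.05] [-3.141e+00  2.000e-03 -2.808e+00]
```

The spring is fully out: the push is 7.5 N, below its 13 N start, and the coupler is still seated. Second stroke.

Emit:
step_arm --pt "-0.8 0 1.39 0 0 0 20" --pt "-0.8 0 1.39 0 0 0 20" --pt "-0.8 0 1.39 0 0 0 20" --pt "-0.8 0 1.39 0 0 0 20" --pt "-0.8 0 1.39 0 0 0 20" --pt "-0.8 0 1.39 0 0 0 20" --pt "-0.8 0 1.39 0 0 0 20" --pt "-0.8 0 1.39 0 0 0 20" --pt "-0.8 0 1.39 0 0 0 20" --pt "-0.8 0 1.39 0 0 0 20" --pt "-0.8 0 1.39 0 0 0 20" --pt "-0.7 0 1.21 0 0 0 20"

```text
time: 17.25
position: [0.5929, -0.0215, 0.1778]
ee_rot: [-3.14, 0.002, -2.808]
ft_force: [-12.7, -0.4, 13.8]
gripper_width: 0.0302
gripper_force: 92.1
```

Emit:
step_arm --pt "-0.6 0 1.04 0 0 0 20" --pt "-0.5 0 0.87 0 0 0 20" --pt "-0.4 0 0.69 0 0 0 20" --pt "0 0 0 0 0 0 20" --pt "0 0 0 0 0 0 20"

```text
time: 17.67
position: [0.5935, -0.0214, 0.1769]
ee_rot: [-3.14, 0.001, -2.808]
ft_force: [-19.5, 0.1, 25.3]
gripper_width: 0.0301
gripper_force: 94.5
```

```bash
python3 -c "
from h import *
st()"
```

```text
t 17.6667 nipple z of mouth -12.3 perp mm [ 1.2 -0.2  0.6] push 35.1 side [-2.9  5.9 -0.5] tq [0.08 7.3  0.24] [-3.140e+00  1.000e-03 -2.808e+00]
```

The gun is on its stop with a steady 35 N push. Settling briefly, then handing in.

Emit:
step_arm --pt "0 0 0 0 0 0 20" --pt "0 0 0 0 0 0 20" --pt "0 0 0 0 0 0 20" --pt "0 0 0 0 0 0 20"

```text
time: 18.0
position: [0.5935, -0.0214, 0.1769]
ee_rot: [-3.14, 0.001, -2.808]
ft_force: [-19.2, -1.1, 25.9]
gripper_width: 0.0302
gripper_force: 94.5
```

```bash
python3 -c "
from h import *
st();print(sign_off())"
```

```text
t 18.0 nipple z of mouth -12.3 perp mm [ 1.2 -0.2  0.6] push 35.6 side [-2.3  4.8 -0.4] tq [0.   7.32 0.26] [-3.140e+00  1.000e-03 -2.808e+00]
the job is handed in; nothing more can be done
None
```

The job is handed in at 18.0 s: by the force and position readings the coupler snapped onto the nipple next to the pulley, two full strokes were given, and the gun is still held pressed in at about 35 N (highest push, about 41 N, at the end of the first stroke).

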